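# Release a left-hand locked specimen slide and set it on the balance

## Task

Take the specimen slide out of the grinding fixture and set it on the balance pan for weighing. The fixture's black lock knob has a left-hand thread, so it loosens clockwise: back it off until you feel it come up against its stop, without wrenching it any further (its springy turret must not be twisted hard), then draw the slide straight out of the fixture by its red tab and set it down level, tab up, with its plate about centred on the round pan. Leave the two beakers and the amber bottle where they are.

Things in the scene. Friction and masses are not known exactly. Their poses are not given: they have to be found in the camera images.
- fixture: Fixed specimen fixture: dark steel bed 140 x 104 x 10 mm with a white bridge block. Origin on the worktop, 30 mm in front of the knob's axis. x points from the open front (red tab) to the rear, z up. The slide lies on the bed in a straight channel 52 mm wide along x, beside low rails 18 mm high, and leaves it only along -x.
- bridge (a point): Centre of the lower front edge of the bridge's roof, 29.5 mm above the worktop, axes as the fixture's. The bridge runs from 1 mm in front of it to 61 mm behind, 92 mm wide, its top 54 mm above the worktop, and leaves 1.5 mm of headroom over the slide, which is clear of it when drawn out 56 mm or more. A yellow arrow on top shows the loosening direction, clockwise from above.
- knob_top (a point): Centre of the black wing knob's top, on its upright axis, 102 mm above the worktop. The wing is an upright bar 50 mm long, 14 mm thick, from 70 up to 102 mm above the worktop, on a round skirt of 38 mm diameter, 63 to 70 mm above the worktop. The x axis lies along the bar, towards its white dot. The knob does not rise as it turns.
- knob_dot (a point): White dot on the knob's wing, 22 mm from its axis. Clockwise loosens and lifts a hidden 10 mm pin out of the slide. Tight to loose stop is 2.6 rad, but the knob starts 0 to 1.4 rad loosened and where its thread begins varies, so its angle does not tell where the stop is. The pin clears the slide only about 0.2 rad before the stop. Turning friction is about 0.25 Nm.
- turret (a joint): Twist in rad of the springy aluminium disc (58 mm diameter, on the bridge) that carries the knob: 0 at rest, positive clockwise from above, spring 4 Nm per rad. About 0.06 while the knob is turned clockwise against its friction; it climbs with every further turn once the knob is at a stop. Beyond 0.15 (0.6 Nm) either way the knob has been wrenched.
- slide: Loose specimen slide, 0.16 to 0.28 kg: aluminium plate 110 (x) x 48 (y) x 18 (z) mm, origin at the centre of its underside, axes as the fixture's while in it (10 mm above the worktop). A red upright tab at x = -43 mm, 18 mm long along x and 12 mm thick along y, rises to 69 mm above the underside: grip it across y. A 14 mm square pin hole at x = +30 mm.
- tab_top (a point): Centre of the top of the red tab, 69 mm above the slide's underside.
- balance: Fixed white electronic balance, 172 x 176 mm, origin under its centre on the worktop, housing 38 mm high, pan on top.
- pan (a point): Centre of the top face of the round steel balance pan, 119 mm diameter, 46 mm above the worktop.
- beaker_a: Clear plastic beaker, 67 mm wide, 82 mm high, origin at the centre of its underside; bystander.
- beaker_b: Clear plastic beaker, 67 mm wide, 82 mm high, origin at the centre of its underside; bystander.
- amber_bottle: Amber reagent bottle with blue cap, 66 mm diameter, 137 mm high, origin at the centre of its underside; bystander.
Mind the look-alikes: they are no part of the job. Leave any turquoise look-alike of the fixture alone.

How it is judged:
By the outcome, as a careful person would: the job done as asked, in the order asked, and still so for the second after the job is handed in, with the robot touching nothing.
It also fails if it takes over 72 s, if anything falls off the work surface, if the arm or the gripper's body presses on something with over 40 N, if the wrist force passes 120 N, or if a joint passes its speed limit or range.

## Robot

A 7-joint arm with a two-finger parallel gripper is mounted at the origin on a cart in front of the work surface, level with it; the furniture and walls round the work are solid. World frame = base frame: x ahead of the robot, y to its left, z up, the work surface at z = 0. Lengths are in mm, angles in rad, forces in N, time in s.
With the tool pointing down it reaches from about 425 to 950 mm from the base axis. Payload 4.7 kg.
Tool frame: the origin (TCP) lies between the finger pads; the fingertips stand 22 mm ahead of it and the grasp point (between the pads) lies 3 mm ahead of it; z points along the fingers, y is the line along which they close (so a half turn about z gives the same grasp; the last joint's range is limited). The gripper opens to 87 mm and grips with 3 to 60 N. Pads are 19 mm wide; open, the fingers measure 117 mm over their backs; the gripper's body (75 mm by 190 mm) begins 51 mm behind the grasp point.
Start: joints at [1.088, 0.469, -0.049, 1.532, 0.024, 1.141, -0.082], TCP at [295.957, -606.679, 213.273] pointing down, gripper open.
Joint ranges: [-2.59, 2.59], [-0.33, 1.99], [-1.39, 1.29], [0.1, 2.45], [-1.04, 4.18], [0.21, 1.99], [-2.66, 2.66]. Speed limits (rad/s): [2.57, 2.57, 3.14, 3.14, 3.14, 3.14, 3.14].

## Interface

Orientations are given as a 3x3 rotation matrix whose columns are the frame's x, y, z axes.
In Python, from bench import bot gives the robot as it stands. The module is installed in compiled form; this text tells all that it offers.
- The arm moves only by the tool drive_tool, never from a script. Its argument "motion" is a list of rows, each an object with "hand": the finger opening in mm, from 0 to 87; "linear": the shift along the world's x, y, z in mm, a list of three; "spin": the turn about the world's z in rad. A call has 1 to 12 rows; each row is the pose to reach, as a shift and turn from the pose commanded when the call began; what a row does not reach only later rows make up. A row lasts 1/8 s, in which the tool goes at most 62.5 mm and 10.7 degrees, less where a joint would pass 70% of its speed; a pose out of reach is approached as far as the arm can. A call with a gripper value outside its range is refused whole. The fingers move at their own pace and stop on an object; "grip_force" is the grip in N (left out, the last holds). Time passes only in rows, so rows that repeat a pose let the fingers close. It gives the time, the measured TCP pose, the force, the opening and the grip force at its end, in the units of the state.
- bot.observe(): the state, without advancing time (a new reading comes with each control period).
- bot.get_image(name): name is "side" or "top"; returns a dict with "img" (420x560x3 uint8, red, green, blue), "depth" (420x560 float32, mm along the optical axis (not along the pixel's ray), 0 where there is no reading), "fx", "fy", "cx", "cy" (pixels), "camera_from_world" (4x4, takes a point from world to camera coordinates). Camera axes: x right, y down, z forward; pixel columns grow to the right and rows downward; lengths in mm; the calibration is good to about 2 mm. A picture is of the moment at which its call begins.
- bot.sign_off(): hands the job in; it is judged then, once.
Trained networks look in a picture, given as the dict that the camera call returned (one of the last four; its "shot" number tells which), for a name from the list of things; names that differ only in an ending like _2 or _b are one class to them, and where a whole thing is asked for, a point or a joint stands for the part that bears it (a point fixed in the world has none). Each returns a list of dicts, best first, with "score" (0 to 1); they miss things now and then, are a little off and sometimes report something else, mostly with a low value. They report only what shows in the picture. A call takes as long as a camera call. They do not tell look-alikes from the thing itself.
- bot.boxes_of(picture, query): "point" ([x, y, z] in mm, in the coordinates of the camera as it stood for that picture, good to about 4 mm: the middle of the surface that is visible of it).
- bot.cut_out(picture, query): "region" (420x560 bool, what is visible of it).
- bot.pinpoint(picture, query): "point" ([x, y, z] in mm, in the coordinates of the camera as it stood for that picture, good to about 4 mm: a listed point, or the origin of a listed thing).
The state is a dict: "time": time; "qpos": joint angles; "joint_vel": joint speeds; "effort": joint torques, N m; "eef_pos": TCP position; "eef_rot": TCP orientation; "force": force on the tool from outside, world axes, zero at the start; "wrist_torque": the same for the moment, N m; "grip_width": opening from 0.0 (shut) to 1.0 (fully open); "grip_force": force on a finger pad.
Only numpy, scipy, OpenCV 4.12 (cv2) and the standard library are available. Lean on these libraries where they do the work, as an engineer would, in place of code of your own. Each camera call takes 0.05 s, during which the arm holds its last target. There are 200 camera calls.

## Working session

There is one attempt and no reset: what is moved stays moved. The work goes in short steps, Python scripts to look and compute and a tool call to move; the robot and the scene stay as the last step left them, time stands still between calls to the robot, and variables do not carry over. Pictures are saved under pics/ and viewed, at most 10 in all, crops included, and the job is handed in when it is done.

Besides the shell and the picture viewer there is one more tool, called by a JSON object that holds its "op" and its "data", one argument or row to a line. drive_tool: Moves the arm, as the interface text tells. Its arguments: {"type":"object","properties":{"motion":{"type":"array"},"grip_force":{"type":"number"}},"required":["motion"]}

```bash
mkdir -p pics; cat > h.py <<'E'
import numpy as np, cv2
from bench import bot
def world(pic,p):
    T=np.linalg.inv(np.array(pic["camera_from_world"])); return (T@np.r_[p,1])[:3]
def save(pic,name,crop=None,scale=1):
    im=pic["img"][:,:,::-1]
    if crop: im=im[crop[1]:crop[3],crop[0]:crop[2]]
    cv2.imwrite("pics/"+name,cv2.resize(im,None,fx=scale,fy=scale,interpolation=cv2.INTER_CUBIC))
def px(pic,w):
    c=np.array(pic["camera_from_world"])@np.r_[w,1]; return [round(pic["fx"]*c[0]/c[2]+pic["cx"]),round(pic["fy"]*c[1]/c[2]+pic["cy"])]
def find(pic,q,f="pinpoint"):
    for d in getattr(bot,f)(pic,q)[:4]:
        w=world(pic,d["point"]); print(q,f,round(d["score"],2),w.round(1),px(pic,w))
E
python3 - <<'E'
from h import *
for n in("top","side"):
    p=bot.get_image(n); save(p,n+"0.png")
    print(n,np.linalg.inv(np.array(p["camera_from_world"]))[:3,3].round())
    for q in("fixture","bridge","knob_top","knob_dot","tab_top","slide","pan","beaker_a","amber_bottle"): find(p,q)
s=bot.observe();print(s["time"],s["eef_pos"],np.array(s["eef_rot"]).round(2).tolist(),s["force"])
E
```

```text
top [ 497.   78. 1027.]
fixture pinpoint 0.92 [370.6 121.8   2.3] [271, 296]
fixture pinpoint 0.76 [611.  101.6   2.2] [277, 203]
bridge pinpoint 0.87 [609.3 101.   27.2] [277, 202]
bridge pinpoint 0.63 [366.4 125.4  31.2] [269, 299]
bridge pinpoint 0.63 [709.1 211.    0.9] [235, 167]
knob_top pinpoint 0.77 [395.5 113.5 103.9] [273, 290]
knob_top pinpoint 0.65 [641.3  93.7 102.8] [279, 185]
knob_top pinpoint 0.17 [757.2  38.2   4.5] [300, 147]
knob_dot pinpoint 0.57 [651.   79.6 104.9] [285, 181]
knob_dot pinpoint 0.54 [419.4 104.7  97.1] [276, 279]
tab_top pinpoint 0.75 [564.6 104.4  79.1] [276, 218]
slide pinpoint 0.63 [606.5 103.2  10. ] [276, 204]
slide pinpoint 0.6 [639.2  95.1 103.9] [279, 186]
pan pinpoint 0.82 [ 554.7 -204.4   49.1] [400, 220]
beaker_a pinpoint 0.93 [756.9  39.3   1.4] [299, 148]
beaker_a pinpoint 0.79 [7.125e+02 2.103e+02 4.000e-01] [236, 166]
beaker_a pinpoint 0.25 [638.9  97.7 104.2] [277, 186]
amber_bottle pinpoint 0.84 [609.5 282.5  -0.9] [209, 205]
side [ 388. -737.  629.]
fixture pinpoint 0.89 [ 6.125e+02  9.860e+01 -2.000e-01] [292, 245]
fixture pinpo
[... 445 characters left out ...]
8 105. ] [312, 203]
knob_dot pinpoint 0.75 [417.5 104.  103.6] [189, 214]
tab_top pinpoint 0.6 [564.2 107.4  79.6] [266, 212]
slide pinpoint 0.68 [608.  102.5  11.8] [289, 239]
pan pinpoint 0.87 [ 551.7 -198.9   44.7] [305, 341]
pan pinpoint 0.2 [ 533.  -199.8    1.8] [293, 364]
beaker_a pinpoint 0.86 [752.8  39.3  -3.6] [368, 252]
beaker_a pinpoint 0.77 [717.  218.2  -1.3] [323, 207]
beaker_a pinpoint 0.69 [641.2 102.1 104. ] [305, 197]
amber_bottle pinpoint 0.92 [606.5 286.1   1.4] [268, 198]
amber_bottle pinpoint 0.54 [646.2  77.3 106.4] [312, 202]
1.0 [ 295.96782312 -606.679446    213.24594142] [[0.9, 0.44, 0.0], [0.44, -0.9, -0.0], [0.0, 0.0, -1.0]] [-0.2843468   0.33938242  0.21604709]
```

View pics/top0.png

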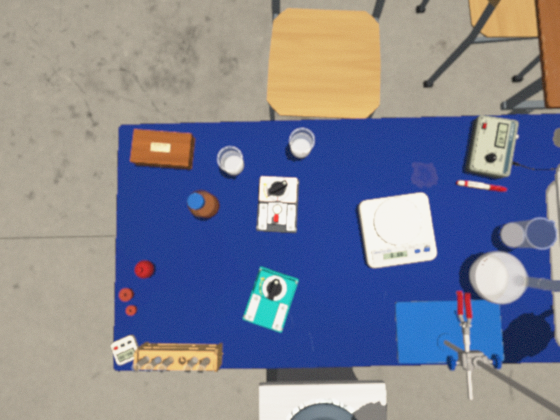

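View pics/side0.png

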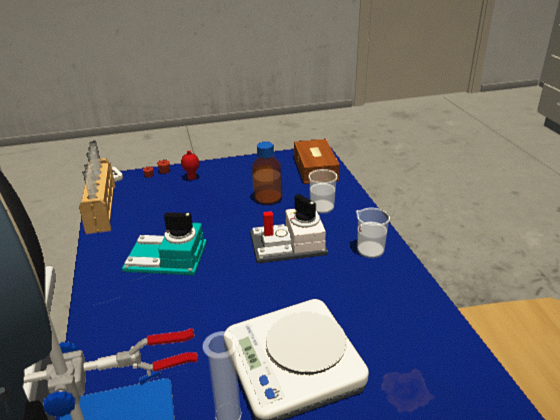

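Top view: the white fixture with red tab is at (277,203), with its knob at (279,185). The look-alike is the turquoise fixture at (270,298), which has a black knob at (274,289) and no tab. Other red things are a red knob or bulb at (145,269) and the plier handles at (464,305). I choose the white one and check it in a crop, measuring the yaws there.

```bash
cat >> h.py <<'E'
def cloud(pic):
    d=pic["depth"].astype(float); v,u=np.indices(d.shape)
    P=np.stack([(u-pic["cx"])/pic["fx"]*d,(v-pic["cy"])/pic["fy"]*d,d,np.ones_like(d)],-1)
    W=P@np.linalg.inv(np.array(pic["camera_from_world"])).T
    W[d==0]=-9999
    return W[...,:3]
def rect(W,m,t):
    pts=W[m][:,:2]; 
    if len(pts)<5: print(t,len(pts));return
    r=cv2.minAreaRect(pts.astype(np.float32)); q=pts-pts.mean(0); e,V=np.linalg.eigh(q.T@q); 
    print(t,len(pts),"mean",W[m].mean(0).round(1),"rect",np.round(r[0],1),np.round(r[1],1),round(r[2],1),"pca yaw deg",round(np.degrees(np.arctan2(V[1,1],V[0,1])),1),"sd",np.sqrt(e/len(pts)).round(1))
def near(W,x,y,r): return np.hypot(W[...,0]-x,W[...,1]-y)<r
E
python3 - <<'E'
from h import *
ps=[bot.get_image(n) for n in("top","side")]
a=cv2.resize(ps[0]["img"][160:240,240:320],(400,400),interpolation=2);b=cv2.resize(ps[1]["img"][180:270,245:335],(400,400),interpolation=2)
cv2.imwrite("pics/crop.png",np.hstack([a,b])[:,:,::-1])
for p in ps:
    W=cloud(p);z=W[...,2];I=p["img"].astype(int);n=near(W,620,100,100)
    rect(W,n&(z>92)&(z<115)&(W[...,0]>600)&(I.sum(-1)<200),"knobtop dark")
    rect(W,n&(z>92)&(z<115)&(W[...,0]>600),"knobtop")
    rect(W,n&(z>45)&(z<58)&(W[...,0]>590),"bridge top")
    red=n&(I[...,0]>120)&(I[...,1]<70)&(I[...,2]<70)
    rect(W,red,"red"); rect(W,red&(z>72),"red top"); 
    rect(W,n&(z>5),"fix all"); rect(W,near(W,555,-200,110)&(z>42)&(z<52),"pan"); rect(W,near(W,555,-200,140)&(z>32),"bal")
    for q in("fixture","knob_top","knob_dot","tab_top","slide","bridge","pan","balance"): find(p,q)
E
```

```text
knobtop dark 77 mean [636.8 100.7 101.9] rect [638.6 100.6] [13.8 40.4] 24.7 pca yaw deg 118.6 sd [4.  9.8]
knobtop 129 mean [639.1  98.5 102.1] rect [639.5  98.7] [13.8 49.2] 24.7 pca yaw deg 115.3 sd [ 4.2 14.2]
bridge top 477 mean [638.1  98.6  54.5] rect [640.   98.8] [91.9 62.1] 85.6 pca yaw deg 86.0 sd [20.4 33.5]
red 11 mean [564.1 104.5  79.3] rect [564.  104.6] [ 2.5 11.3] 88.9 pca yaw deg -179.2 sd [1.2 3.8]
red top 10 mean [564.7 104.6  80.6] rect [564.7 104.6] [2.5 9.8] 88.9 pca yaw deg 178.9 sd [1.2 3.5]
fix all 2197 mean [602.7 100.6  38.9] rect [618.  103.6] [175.4 187.5] 69.5 pca yaw deg 172.3 sd [30.2 38.7]
pan 1795 mean [ 554.  -199.1   46.2] rect [ 546.  -197.2] [135.8 160.5] 5.3 pca yaw deg 94.1 sd [29.9 30.9]
bal 4231 mean [ 538.2 -199.    40.6] rect [ 533.3 -201.4] [168.2 175.7] 6.9 pca yaw deg 91.9 sd [45.2 49.5]
fixture pinpoint 0.85 [370.3 123.2   3.8] [271, 296]
fixture pinpoint 0.82 [610.5 100.3   2.4] [278, 203]
fixture pinpoint 0.73 [564.5 104.9  78.4] [275, 218]
fixture pinpoint 0.21 [610.9 104.1   9.6] [276, 202]
knob_top pinpoint 0.73 [395.8 109.4 102.
[... 1463 characters left out ...]
]
fixture pinpoint 0.61 [6.062e+02 1.030e+02 3.000e-01] [288, 244]
knob_top pinpoint 0.63 [641.8  99.1 106.1] [306, 197]
knob_top pinpoint 0.63 [396.7 112.1 100.9] [177, 215]
knob_dot pinpoint 0.83 [416.8 105.  103. ] [188, 214]
knob_dot pinpoint 0.59 [648.1  80.2 107. ] [312, 201]
tab_top pinpoint 0.76 [566.4 105.4  79.6] [267, 213]
tab_top pinpoint 0.51 [648.2  76.8 105.5] [313, 203]
slide pinpoint 0.69 [608.2 105.6  11.2] [289, 238]
bridge pinpoint 0.86 [368.3 126.3  28.8] [166, 244]
bridge pinpoint 0.69 [607.6 102.8  30.5] [289, 231]
pan pinpoint 0.96 [ 552.7 -196.8   47.4] [305, 338]
pan pinpoint 0.63 [750.9  39.1  -5. ] [367, 252]
balance pinpoint 0.86 [ 529.  -200.2   -2.8] [291, 367]
```

View pics/crop.png

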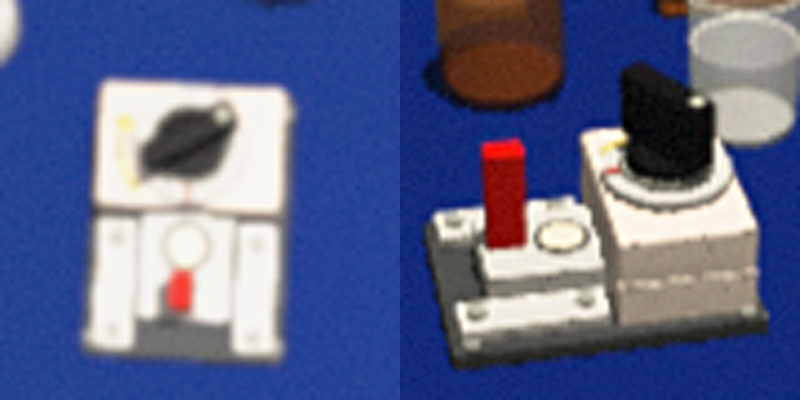

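The crop confirms the choice: white bridge, red tab at top pixel (276,217), black wing with its white dot at (284,181), and the tool free to approach from above. Next I check obstacle heights along the transit.

```bash
python3 - <<'E'
from h import *
A=np.array([296,-607.]);B=np.array([639,98.])
for n in("top","side"):
    p=bot.get_image(n);W=cloud(p).reshape(-1,3);W=W[(W[:,2]>60)&(W[:,2]<900)]
    d=(B-A)/np.linalg.norm(B-A);t=(W[:,:2]-A)@d;s=(W[:,:2]-A)@[-d[1],d[0]]
    m=np.abs(s)<130
    print(n,[(k,W[m&(t>=k)&(t<k+80)][:,2].max(initial=0).round()) for k in range(-100,880,80)])
    h=W[W[:,2]>120]; g={}
    for w in h: 
        k=tuple((w[:2]//100*100).astype(int)); g[k]=max(g.get(k,0),int(w[2]))
    print({tuple(map(int,k)):v for k,v in g.items() if 200<k[0]<900 and -700<k[1]<400})
E
```

```text
top [(-100, np.float64(0.0)), (-20, np.float64(0.0)), (60, np.float64(62.0)), (140, np.float64(291.0)), (220, np.float64(252.0)), (300, np.float64(202.0)), (380, np.float64(0.0)), (460, np.float64(0.0)), (540, np.float64(0.0)), (620, np.float64(0.0)), (700, np.float64(107.0)), (780, np.float64(107.0)), (860, np.float64(141.0))]
{(600, -600): 122, (600, 200): 141, (500, -600): 122, (600, 300): 138, (500, 300): 138, (500, 200): 140, (500, -500): 123, (400, -500): 290, (400, -600): 123, (400, -400): 122, (300, -500): 260, (300, -400): 182, (300, -300): 202}
side [(-100, np.float64(0.0)), (-20, np.float64(564.0)), (60, np.float64(0.0)), (140, np.float64(315.0)), (220, np.float64(314.0)), (300, np.float64(201.0)), (380, np.float64(0.0)), (460, np.float64(0.0)), (540, np.float64(0.0)), (620, np.float64(0.0)), (700, np.float64(105.0)), (780, np.float64(105.0)), (860, np.float64(140.0))]
{(600, 300): 138, (600, 200): 140, (500, 300): 135, (500, 200): 140, (300, -600): 560, (300, -300): 201, (400, -500): 314, (300, -500): 314, (300, -400): 197}
```

```bash
python3 - <<'E'
from h import *
out=[]
for n in("top","side"):
    p=bot.get_image(n);W=cloud(p);m=(W[...,2]>100)&(W[...,0]>200)&(W[...,0]<700)&(W[...,1]>-560)&(W[...,1]<-200)
    k,l,s,c=cv2.connectedComponentsWithStats(m.astype(np.uint8))
    for i in range(1,k):
        if s[i,4]>15:
            q=W[l==i]; print(n,s[i].tolist(),q.min(0).round(),q.max(0).round())
    im=p["img"].copy(); im[m]=im[m]//2+np.array([0,127,0],np.uint8); out.append(im)
    W=None
cv2.imwrite("pics/obs.png",np.hstack([cv2.resize(out[0][180:420,320:560],(400,400)),cv2.resize(out[1][180:420,0:240],(400,400))])[:,:,::-1])
E
```

```text
top [555, 169, 5, 73, 212] [ 494. -560.  104.] [ 661. -550.  126.]
top [521, 217, 36, 32, 429] [ 479. -542.  100.] [ 550. -468.  124.]
top [488, 258, 72, 41, 1595] [ 366. -471.  100.] [ 458. -385.  290.]
top [446, 291, 114, 125, 2054] [ 200. -350.  100.] [ 392. -253.  440.]
side [24, 308, 174, 112, 4893] [ 208. -354.  112.] [ 393. -255.  278.]
side [203, 331, 39, 89, 2445] [ 396. -446.  218.] [ 425. -417.  315.]
```

View pics/obs.png

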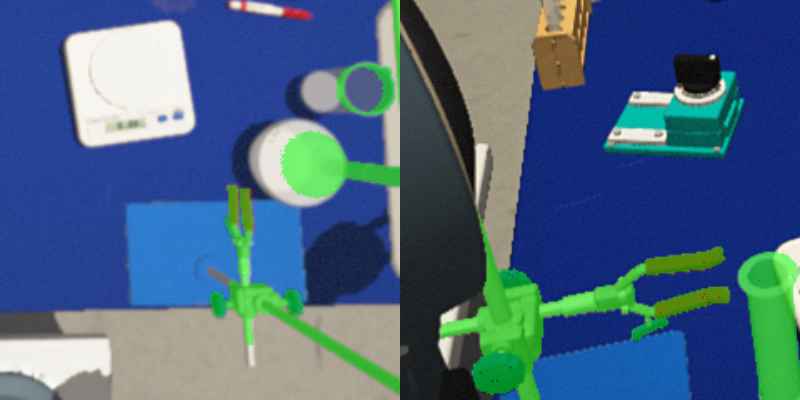

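```bash
python3 - <<'E'
from h import *
for n in("top","side"):
    p=bot.get_image(n);W=cloud(p);m=(W[...,2]>-300)&(W[...,0]>-100)&(W[...,0]<420)&(W[...,1]>-560)&(W[...,1]<-150)
    Q=W[m]
    for z in range(-300,1000,50):
        q=Q[(Q[:,2]>=z)&(Q[:,2]<z+50)&((Q[:,2]>60)|(Q[:,0]<240))]
        if len(q): print(n,z,len(q),q.min(0).round().tolist(),q.max(0).round().tolist(),np.median(q,0).round().tolist())
E
```

```text
top -50 409 [63.0, -560.0, -22.0] [240.0, -150.0, -0.0] [203.0, -245.0, -1.0]
top 0 2143 [64.0, -560.0, 0.0] [240.0, -150.0, 26.0] [220.0, -299.0, 15.0]
top 50 558 [248.0, -464.0, 60.0] [420.0, -302.0, 100.0] [378.0, -386.0, 81.0]
top 100 672 [251.0, -466.0, 100.0] [420.0, -287.0, 150.0] [394.0, -411.0, 121.0]
top 150 1515 [175.0, -429.0, 150.0] [420.0, -253.0, 200.0] [266.0, -292.0, 183.0]
top 200 281 [246.0, -429.0, 200.0] [420.0, -286.0, 250.0] [402.0, -421.0, 223.0]
top 250 242 [246.0, -428.0, 250.0] [420.0, -301.0, 300.0] [403.0, -420.0, 272.0]
top 300 128 [247.0, -311.0, 300.0] [258.0, -301.0, 350.0] [254.0, -304.0, 326.0]
top 350 164 [247.0, -311.0, 350.0] [258.0, -301.0, 400.0] [255.0, -304.0, 376.0]
top 400 156 [247.0, -311.0, 401.0] [258.0, -301.0, 439.0] [254.0, -303.0, 420.0]
side -50 41 [146.0, -207.0, -14.0] [240.0, -150.0, -0.0] [151.0, -156.0, -1.0]
side 0 385 [146.0, -234.0, 0.0] [240.0, -150.0, 21.0] [233.0, -204.0, 18.0]
side 100 306 [246.0, -314.0, 112.0] [348.0, -288.0, 149.0] [258.0, -307.0, 137.0]
side 150 4123 [208.0, -353.0, 150.0] [393.0, -254.0, 200.0] [268.0, -297.0, 184.0]
side 200 781 [244.0, -444.0, 200.0] [420.0, -290.0, 250.0] [257.0, -345.0, 232.0]
side 250 1160 [256.0, -444.0, 250.0] [420.0, -306.0, 300.0] [409.0, -441.0, 277.0]
side 300 786 [396.0, -446.0, 300.0] [420.0, -417.0, 315.0] [409.0, -429.0, 311.0]
side 400 6 [257.0, -308.0, 429.0] [258.0, -306.0, 433.0] [257.0, -307.0, 431.0]
```

The measured obstacles are a clamp-stand pole at (253,-305), more than 440 high, and a tube at (411,-432), 315 high. I'll lift first and swing on an arc at a radius of about 675.

{"op": "drive_tool", "data": {
  "motion": [
    {"hand": 45,"linear": [0,0,62],"spin": 0},
    {"hand": 45,"linear": [0,0,124],"spin": 0},
    {"hand": 45,"linear": [0,0,186],"spin": 0},
    {"hand": 45,"linear": [0,0,245],"spin": 0},
    {"hand": 45,"linear": [52,28,250],"spin": 0.1},
    {"hand": 45,"linear": [101,61,250],"spin": 0.2},
    {"hand": 45,"linear": [147,98,250],"spin": 0.3},
    {"hand": 45,"linear": [190,138,250],"spin": 0.4},
    {"hand": 45,"linear": [229,182,250],"spin": 0.5},
    {"hand": 45,"linear": [264,230,250],"spin": 0.6},
    {"hand": 45,"linear": [294,280,250],"spin": 0.7},
    {"hand": 45,"linear": [321,332,250],"spin": 0.8}
  ],
  "grip_force": 25
}}

```text
time: 3.7
eef_pos: [617.8, -273.1, 463.1]
eef_rot: [[0.309, 0.951, -0.0], [0.951, -0.309, -0.0], [-0.0, -0.0, -1.0]]
force: [0.1, 1.0, -0.5]
grip_width: 0.519
grip_force: 0.0
```

{"op": "drive_tool", "data": {
  "motion": [
    {"hand": 45,"linear": [6,60,0],"spin": 0.14},
    {"hand": 45,"linear": [12,120,0],"spin": 0.28},
    {"hand": 45,"linear": [18,180,0],"spin": 0.42},
    {"hand": 45,"linear": [21,240,0],"spin": 0.56},
    {"hand": 45,"linear": [22,300,-20],"spin": 0.7},
    {"hand": 45,"linear": [22,350,-50],"spin": 0.745},
    {"hand": 45,"linear": [22,373,-105],"spin": 0.745},
    {"hand": 45,"linear": [22,373,-165],"spin": 0.745},
    {"hand": 45,"linear": [22,373,-225],"spin": 0.745},
    {"hand": 45,"linear": [22,373,-280],"spin": 0.745},
    {"hand": 45,"linear": [22,373,-318],"spin": 0.745},
    {"hand": 45,"linear": [22,373,-320],"spin": 0.745}
  ]
}}

```text
time: 5.2
eef_pos: [636.9, 97.4, 140.2]
eef_rot: [[-0.415, 0.91, -0.006], [0.91, 0.415, -0.001], [0.002, -0.006, -1.0]]
force: [0.9, -0.1, -0.1]
grip_width: 0.518
grip_force: 0.0
```

```bash
python3 - <<'E'
from h import *
s=bot.observe();print(s["time"],np.round(s["eef_pos"],1),np.degrees(np.arctan2(s["eef_rot"][1][1],s["eef_rot"][0][1])),np.round(s["qpos"],2),s["force"],s["wrist_torque"],s["grip_width"])
p=bot.get_image("side");save(p,"s1.png",(220,120,360,260),4)
E
```

```text
5.2 [636.9  97.4 140.2] 24.51889260342278 [ 0.15  0.54 -0.53  1.66  0.31  1.03 -0.04] [ 0.94437754 -0.10049138 -0.09539474] [ 0.03808854 -0.13300221  0.04761391] 0.5184561224323604
```

View pics/s1.png

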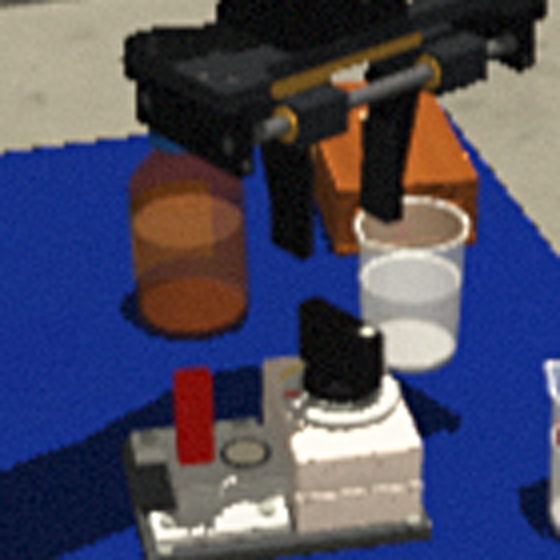

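The gripper is straddling the knob axis with the fingers either side of the wing (wing at about (340,350) in the crop). Now descend and grip.

{"op": "drive_tool", "data": {
  "motion": [
    {"hand": 45,"linear": [0,0,-23],"spin": 0},
    {"hand": 45,"linear": [0,0,-46],"spin": 0},
    {"hand": 45,"linear": [0,0,-46],"spin": 0},
    {"hand": 5,"linear": [0,0,-46],"spin": 0},
    {"hand": 5,"linear": [0,0,-46],"spin": 0},
    {"hand": 5,"linear": [0,0,-46],"spin": 0},
    {"hand": 5,"linear": [0,0,-46],"spin": 0}
  ],
  "grip_force": 25
}}

```text
time: 6.12
eef_pos: [639.1, 98.4, 97.7]
eef_rot: [[-0.415, 0.91, 0.001], [0.91, 0.415, 0.0], [-0.0, 0.001, -1.0]]
force: [0.1, -0.1, -0.0]
grip_width: 0.144
grip_force: 0.0
```

```bash
cat >> h.py <<'E'
def st():
    s=bot.observe();print(round(s["time"],2),np.round(s["eef_pos"],1),"yaw",np.round(np.arctan2(s["eef_rot"][1][1],s["eef_rot"][0][1]),3),"q7",np.round(s["qpos"][6],2),"F",np.round(s["force"],1),"T",np.round(s["wrist_torque"],3),"w",round(s["grip_width"]*87,1),"gf",round(s["grip_force"],1))
E
python3 -c "from h import *;st()"
```

```text
6.12 [639.1  98.4  97.7] yaw 0.428 q7 -0.07 F [ 0.1 -0.1 -0. ] T [ 0.033 -0.121 -0.003] w 12.5 gf 0.0
```

{"op": "drive_tool", "data": {
  "motion": [
    {"hand": 5,"linear": [0,0,0],"spin": 0},
    {"hand": 5,"linear": [0,0,0],"spin": 0}
  ],
  "grip_force": 25
}}

```text
time: 6.38
eef_pos: [638.9, 98.3, 97.2]
eef_rot: [[-0.415, 0.91, -0.0], [0.91, 0.415, 0.0], [0.0, -0.0, -1.0]]
force: [0.2, 0.9, -0.8]
grip_width: 0.062
grip_force: 0.0
```

```bash
python3 -c "from h import *;st()"
```

```text
6.38 [638.9  98.3  97.2] yaw 0.428 q7 -0.07 F [ 0.2  0.9 -0.8] T [ 0.011 -0.066  0.04 ] w 5.4 gf 0.0
```

```bash
python3 - <<'E'
from h import *
p=bot.get_image("side");save(p,"s2.png",(240,130,350,240),5);find(p,"knob_top");find(p,"knob_dot")
t=bot.get_image("top");find(t,"knob_top");find(t,"knob_dot")
E
```

```text
knob_top pinpoint 0.94 [644.3 101.9 104. ] [307, 197]
knob_top pinpoint 0.6 [395.8 115.6 100.4] [177, 214]
knob_dot pinpoint 0.71 [414.5 105.3 104.5] [187, 214]
knob_top pinpoint 0.74 [395.5 109.3 102.2] [275, 290]
knob_dot pinpoint 0.47 [420.8 106.2  99.7] [276, 279]
```

View pics/s2.png

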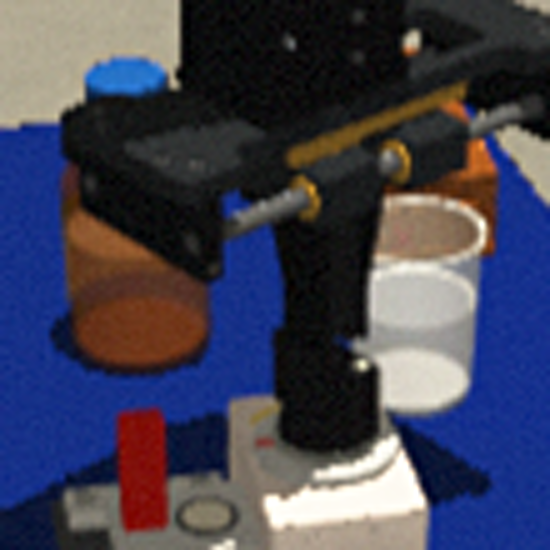

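```bash
python3 - <<'E'
from h import *
p=bot.get_image("side");W=cloud(p);I=p["img"].astype(int).sum(-1)
for z in (102,97,75): print(z,px(p,(639,98,z)))
for r in range(165,226,3):
    c=[(u,W[r,u]) for u in range(285,325) if I[r,u]<170 and near(W,639,98,60)[r,u]]
    if c:
        a=np.array([w for _,w in c]);print(r,c[0][0],c[-1][0],len(c),"med",np.median(a,0).round(),"ymin",a.min(0).round(),a.max(0).round())
s=bot.observe();print(np.round(s["eef_pos"],1))
E
```

```text
102 [305, 199]
97 [305, 202]
75 [305, 211]
165 289 324 31 med [629.  67. 194.] ymin [606.  50. 181.] [666.  88. 202.]
168 288 316 22 med [626.  61. 189.] ymin [607.  50. 167.] [660.  99. 197.]
171 304 315 12 med [635.  56. 186.] ymin [623.  49. 162.] [658.  97. 191.]
174 294 315 22 med [626.  93. 161.] ymin [618.  49. 156.] [657. 100. 186.]
177 295 314 20 med [635.  91. 156.] ymin [621.  84. 150.] [656. 102. 160.]
180 296 314 19 med [636.  90. 149.] ymin [622.  83. 143.] [657. 100. 154.]
183 296 313 18 med [634.  91. 142.] ymin [623.  83. 137.] [654. 104. 147.]
186 297 312 16 med [634.  92. 134.] ymin [625.  83. 130.] [651. 102. 141.]
189 297 312 16 med [634.  93. 128.] ymin [625.  84. 125.] [652. 102. 134.]
192 297 312 16 med [634.  92. 122.] ymin [625.  81. 118.] [653. 103. 129.]
195 295 312 18 med [633.  93. 114.] ymin [625.  87. 102.] [651. 118. 119.]
198 295 308 14 med [631.  97. 106.] ymin [624.  85.  99.] [646. 113. 113.]
201 295 310 16 med [634.  97. 100.] ymin [624.  86.  91.] [647. 115. 104.]
204 295 314 19 med [635.  90.  96.] ymin [624.  78.  84.] [651. 114. 102.]
207 295 314 20 med [637.  91.  89.] ymin [625.  74.  76.] [651. 117.  98.]
210 296 314 19 med [637.  90.  83.] ymin [627.  74.  57.] [652. 134.  92.]
213 296 315 20 med [637.  87.  78.] ymin [623.  76.  70.] [654. 104.  84.]
216 296 315 20 med [637.  87.  72.] ymin [621.  72.  69.] [654.  96.  79.]
219 298 311 14 med [634.  84.  67.] ymin [624.  80.  63.] [649.  92.  69.]
[638.9  98.3  97.2]
```

The fingers closed above the wing: the depth data puts the tips near z≈106 with the TCP at 97, so they sit about 30 mm higher than the text suggests. I'll open, back off and measure the tips directly.

{"op": "drive_tool", "data": {
  "motion": [
    {"hand": 50,"linear": [0,0,15],"spin": 0},
    {"hand": 50,"linear": [0,0,30],"spin": 0},
    {"hand": 50,"linear": [0,0,30],"spin": 0},
    {"hand": 50,"linear": [0,0,30],"spin": 0},
    {"hand": 50,"linear": [0,0,30],"spin": 0}
  ]
}}

```text
time: 7.35
eef_pos: [638.6, 98.1, 126.8]
eef_rot: [[-0.415, 0.91, -0.001], [0.91, 0.415, -0.0], [0.0, -0.001, -1.0]]
force: [-0.4, 0.3, -0.5]
grip_width: 0.527
grip_force: 0.0
```

```bash
python3 - <<'E'
from h import *
st()
p=bot.get_image("side");W=cloud(p);I=p["img"].astype(int).sum(-1)
m=(I<170)&near(W,639,98,90)&(W[...,2]>106)&(W[...,2]<190)
for r in range(165,200,2):
    u=np.where(m[r])[0]; u=u[(u>280)&(u<330)]
    if len(u): 
        g=np.split(u,np.where(np.diff(u)>2)[0]+1); print(r,[(int(k[0]),int(k[-1]),W[r,k].mean(0).round().tolist()) for k in g])
E
```

```text
7.35 [638.6  98.1 126.8] yaw 0.428 q7 -0.05 F [-0.4  0.3 -0.5] T [ 0.022 -0.067 -0.05 ] w 45.8 gf 0.0
165 [(286, 289, [603.0, 88.0, 187.0]), (297, 298, [620.0, 82.0, 187.0]), (311, 322, [664.0, 107.0, 168.0])]
167 [(287, 298, [610.0, 78.0, 186.0]), (311, 321, [663.0, 106.0, 165.0])]
169 [(287, 298, [610.0, 80.0, 181.0]), (311, 320, [662.0, 105.0, 161.0])]
171 [(287, 298, [610.0, 81.0, 177.0]), (311, 320, [662.0, 107.0, 156.0])]
173 [(288, 298, [611.0, 81.0, 172.0]), (311, 320, [662.0, 107.0, 152.0])]
175 [(288, 298, [612.0, 82.0, 168.0]), (311, 320, [662.0, 106.0, 148.0])]
177 [(288, 298, [612.0, 83.0, 163.0]), (311, 320, [662.0, 106.0, 143.0])]
179 [(288, 298, [612.0, 84.0, 159.0]), (314, 320, [664.0, 102.0, 141.0])]
181 [(288, 298, [612.0, 84.0, 154.0])]
183 [(288, 298, [612.0, 84.0, 150.0])]
185 [(289, 298, [613.0, 84.0, 146.0])]
187 [(291, 298, [614.0, 81.0, 143.0])]
189 [(294, 298, [616.0, 79.0, 140.0])]
```

Tips are 12.5 mm above the reported TCP, not 22 below it. So I'll aim 34 mm lower, with the TCP at about 63 putting the tips at about 75.

{"op": "drive_tool", "data": {
  "motion": [
    {"hand": 45,"linear": [0,0,-30],"spin": 0},
    {"hand": 45,"linear": [0,0,-50],"spin": 0},
    {"hand": 45,"linear": [0,0,-56],"spin": 0},
    {"hand": 45,"linear": [0,0,-62],"spin": 0},
    {"hand": 45,"linear": [0,0,-62],"spin": 0}
  ]
}}

```text
time: 8.02
eef_pos: [639.1, 98.4, 65.4]
eef_rot: [[-0.415, 0.91, 0.0], [0.91, 0.415, 0.0], [0.0, 0.0, -1.0]]
force: [0.5, -0.3, 1.5]
grip_width: 0.516
grip_force: 0.0
```

```bash
python3 - <<'E'
from h import *
st()
p=bot.get_image("side");W=cloud(p);I=p["img"].astype(int).sum(-1)
m=(I<170)&near(W,639,98,90)&(W[...,2]>60)&(W[...,2]<190)
for r in range(190,222,2):
    u=np.where(m[r])[0]; u=u[(u>280)&(u<330)]
    if len(u): 
        g=np.split(u,np.where(np.diff(u)>2)[0]+1); print(r,[(int(k[0]),int(k[-1]),W[r,k].mean(0).round().tolist()) for k in g])
E
```

```text
8.03 [639.1  98.4  65.4] yaw 0.428 q7 -0.09 F [ 0.5 -0.3  1.5] T [ 0.039 -0.179 -0.006] w 44.9 gf 0.0
190 [(283, 286, [584.0, 36.0, 166.0]), (295, 305, [615.0, 47.0, 155.0]), (311, 321, [664.0, 106.0, 114.0])]
192 [(285, 300, [601.0, 49.0, 152.0]), (311, 321, [664.0, 105.0, 110.0])]
194 [(283, 284, [581.0, 33.0, 161.0]), (287, 301, [614.0, 83.0, 126.0]), (311, 320, [663.0, 107.0, 105.0])]
196 [(284, 284, [581.0, 32.0, 157.0]), (287, 304, [618.0, 89.0, 118.0]), (311, 320, [663.0, 106.0, 101.0])]
198 [(283, 284, [581.0, 32.0, 153.0]), (288, 308, [624.0, 90.0, 112.0]), (311, 320, [663.0, 106.0, 97.0])]
200 [(283, 284, [580.0, 31.0, 150.0]), (288, 319, [635.0, 92.0, 105.0])]
202 [(289, 309, [625.0, 88.0, 104.0]), (314, 318, [661.0, 94.0, 95.0])]
204 [(289, 319, [635.0, 88.0, 98.0])]
206 [(289, 319, [635.0, 87.0, 94.0])]
208 [(289, 315, [630.0, 85.0, 92.0])]
210 [(289, 315, [629.0, 85.0, 87.0])]
212 [(289, 315, [630.0, 85.0, 83.0])]
214 [(290, 314, [630.0, 84.0, 79.0]), (318, 318, [668.0, 101.0, 62.0])]
216 [(293, 315, [633.0, 82.0, 75.0])]
218 [(295, 312, [632.0, 83.0, 70.0])]
220 [(302, 309, [636.0, 82.0, 65.0])]
```

{"op": "drive_tool", "data": {
  "motion": [
    {"hand": 5,"linear": [0,0,0],"spin": 0},
    {"hand": 5,"linear": [0,0,0],"spin": 0},
    {"hand": 5,"linear": [0,0,0],"spin": 0},
    {"hand": 5,"linear": [0,0,0],"spin": 0},
    {"hand": 5,"linear": [0,0,0],"spin": 0}
  ],
  "grip_force": 25
}}

```text
time: 8.7
eef_pos: [639.5, 98.6, 65.5]
eef_rot: [[-0.415, 0.91, 0.001], [0.91, 0.415, 0.001], [-0.0, 0.001, -1.0]]
force: [2.1, 0.1, -0.9]
grip_width: 0.161
grip_force: 25.0
```

```bash
python3 -c "from h import *;st()"
```

```text
8.7 [639.5  98.6  65.5] yaw 0.428 q7 -0.09 F [ 2.1  0.1 -0.9] T [ 0.144 -0.418  0.055] w 14.0 gf 25.0
```

{"op": "drive_tool", "data": {
  "motion": [
    {"hand": 5,"linear": [0,0,0],"spin": -0.07},
    {"hand": 5,"linear": [0,0,0],"spin": -0.14},
    {"hand": 5,"linear": [0,0,0],"spin": -0.21},
    {"hand": 5,"linear": [0,0,0],"spin": -0.28},
    {"hand": 5,"linear": [0,0,0],"spin": -0.35}
  ]
}}

```text
time: 9.32
eef_pos: [639.3, 98.5, 65.4]
eef_rot: [[-0.077, 0.997, 0.001], [0.997, 0.077, 0.0], [0.0, 0.001, -1.0]]
force: [1.4, 0.6, 0.1]
grip_width: 0.158
grip_force: 25.0
```

```bash
python3 -c "from h import *;st()"
```

```text
9.32 [639.3  98.5  65.4] yaw 0.077 q7 -0.39 F [1.4 0.6 0.1] T [ 0.041 -0.275  0.214] w 13.7 gf 25.0
```

{"op": "drive_tool", "data": {
  "motion": [
    {"hand": 5,"linear": [0,0,0],"spin": -0.08},
    {"hand": 5,"linear": [0,0,0],"spin": -0.16},
    {"hand": 5,"linear": [0,0,0],"spin": -0.24},
    {"hand": 5,"linear": [0,0,0],"spin": -0.32},
    {"hand": 5,"linear": [0,0,0],"spin": -0.4},
    {"hand": 5,"linear": [0,0,0],"spin": -0.48},
    {"hand": 5,"linear": [0,0,0],"spin": -0.56},
    {"hand": 5,"linear": [0,0,0],"spin": -0.64},
    {"hand": 5,"linear": [0,0,0],"spin": -0.7}
  ]
}}

```text
time: 10.45
eef_pos: [639.0, 98.6, 65.5]
eef_rot: [[0.583, 0.812, 0.0], [0.812, -0.583, -0.0], [0.0, 0.0, -1.0]]
force: [-0.4, -0.4, 0.4]
grip_width: 0.159
grip_force: 25.0
```

```bash
python3 -c "from h import *;st();st();p=bot.get_image('top');st();[print(d['score'],d) for d in []]"
```

```text
10.45 [639.   98.6  65.5] yaw -0.623 q7 -0.98 F [-0.4 -0.4  0.4] T [ 0.015 -0.123  0.279] w 13.8 gf 25.0
10.45 [639.   98.6  65.5] yaw -0.623 q7 -0.98 F [-0.4 -0.4  0.4] T [ 0.015 -0.123  0.279] w 13.8 gf 25.0
10.5 [639.   98.6  65.4] yaw -0.624 q7 -0.99 F [0.2 0.5 0. ] T [ 0.123 -0.096  0.274] w 14.1 gf 25.0
```

```bash
cat >> h.py <<'E'
def tq(n=4):
    T=[]
    for i in range(n): T.append(bot.observe()["wrist_torque"][2]); bot.get_image("top")
    T.append(bot.observe()["wrist_torque"][2]); s=bot.observe()
    print("Tz",np.mean(T).round(3),np.round(T,3),"yaw",np.round(np.arctan2(s["eef_rot"][1][1],s["eef_rot"][0][1]),3),"t",round(s["time"],2),"w",round(s["grip_width"]*87,1),"q7",round(s["qpos"][6],2))
E
python3 -c "from h import *;tq()"
```

```text
Tz 0.254 [0.274 0.241 0.255 0.26  0.24 ] yaw -0.621 t 10.7 w 13.9 q7 -0.98
```

{"op": "drive_tool", "data": {
  "motion": [
    {"hand": 5,"linear": [0,0,0],"spin": -0.03},
    {"hand": 5,"linear": [0,0,0],"spin": -0.06},
    {"hand": 5,"linear": [0,0,0],"spin": -0.06}
  ]
}}

```text
time: 11.08
eef_pos: [638.9, 98.7, 65.4]
eef_rot: [[0.63, 0.776, 0.0], [0.776, -0.63, 0.0], [0.0, -0.0, -1.0]]
force: [-0.1, 1.3, 1.4]
grip_width: 0.161
grip_force: 25.0
```

```bash
python3 -c "from h import *;tq()"
```

```text
Tz 0.247 [0.276 0.324 0.228 0.223 0.183] yaw -0.682 t 11.28 w 13.8 q7 -1.03
```

{"op": "drive_tool", "data": {
  "motion": [
    {"hand": 5,"linear": [0,0,0],"spin": -0.03},
    {"hand": 5,"linear": [0,0,0],"spin": -0.06}
  ]
}}

```text
time: 11.52
eef_pos: [638.9, 98.6, 65.4]
eef_rot: [[0.677, 0.736, 0.0], [0.736, -0.677, 0.0], [0.0, -0.0, -1.0]]
force: [-1.0, 2.0, 2.0]
grip_width: 0.157
grip_force: 25.0
```

```bash
python3 -c "from h import *;tq()"
```

```text
Tz 0.22 [0.235 0.166 0.237 0.232 0.228] yaw -0.742 t 11.72 w 13.7 q7 -1.08
```

{"op": "drive_tool", "data": {
  "motion": [
    {"hand": 5,"linear": [0,0,0],"spin": -0.03},
    {"hand": 5,"linear": [0,0,0],"spin": -0.07}
  ]
}}

```text
time: 11.98
eef_pos: [638.9, 98.6, 65.4]
eef_rot: [[0.727, 0.686, 0.0], [0.686, -0.727, 0.0], [0.0, -0.0, -1.0]]
force: [-0.8, 2.2, 4.6]
grip_width: 0.161
grip_force: 25.0
```

```bash
python3 -c "from h import *;tq()"
```

```text
Tz 0.254 [0.284 0.235 0.219 0.238 0.294] yaw -0.812 t 12.18 w 13.9 q7 -1.14
```

{"op": "drive_tool", "data": {
  "motion": [
    {"hand": 5,"linear": [0,0,0],"spin": -0.03},
    {"hand": 5,"linear": [0,0,0],"spin": -0.07}
  ]
}}

```text
time: 12.42
eef_pos: [638.9, 98.6, 65.3]
eef_rot: [[0.774, 0.634, -0.0], [0.634, -0.774, 0.0], [0.0, -0.0, -1.0]]
force: [-1.4, 3.2, 4.1]
grip_width: 0.161
grip_force: 25.0
```

```bash
python3 -c "from h import *;tq()"
```

```text
Tz 0.238 [0.272 0.214 0.225 0.223 0.257] yaw -0.882 t 12.62 w 13.8 q7 -1.2
```

{"op": "drive_tool", "data": {
  "motion": [
    {"hand": 5,"linear": [0,0,0],"spin": -0.03},
    {"hand": 5,"linear": [0,0,0],"spin": -0.07}
  ]
}}

```text
time: 12.88
eef_pos: [638.9, 98.6, 65.4]
eef_rot: [[0.816, 0.578, 0.0], [0.578, -0.816, 0.0], [0.0, -0.0, -1.0]]
force: [-1.9, 3.1, 5.4]
grip_width: 0.157
grip_force: 25.0
```

```bash
python3 -c "from h import *;tq()"
```

```text
Tz 0.272 [0.295 0.291 0.304 0.267 0.202] yaw -0.952 t 13.07 w 14.2 q7 -1.26
```

{"op": "drive_tool", "data": {
  "motion": [
    {"hand": 5,"linear": [0,0,0],"spin": -0.03},
    {"hand": 5,"linear": [0,0,0],"spin": -0.06}
  ]
}}

```text
time: 13.32
eef_pos: [638.9, 98.7, 65.4]
eef_rot: [[0.848, 0.529, 0.0], [0.529, -0.848, 0.0], [0.0, -0.0, -1.0]]
force: [-0.8, 2.8, 5.1]
grip_width: 0.156
grip_force: 25.0
```

```bash
python3 -c "from h import *;tq()"
```

```text
Tz 0.253 [0.294 0.253 0.255 0.202 0.26 ] yaw -1.012 t 13.53 w 14.0 q7 -1.31
```

{"op": "drive_tool", "data": {
  "motion": [
    {"hand": 5,"linear": [0,0,0],"spin": -0.03},
    {"hand": 5,"linear": [0,0,0],"spin": -0.07}
  ]
}}

```text
time: 13.78
eef_pos: [638.9, 98.7, 65.4]
eef_rot: [[0.883, 0.468, -0.0], [0.468, -0.883, 0.0], [0.0, -0.0, -1.0]]
force: [-1.7, 4.3, 5.0]
grip_width: 0.16
grip_force: 25.0
```

```bash
python3 -c "from h import *;tq()"
```

```text
Tz 0.224 [0.213 0.261 0.238 0.225 0.179] yaw -1.082 t 13.97 w 13.4 q7 -1.37
```

{"op": "drive_tool", "data": {
  "motion": [
    {"hand": 5,"linear": [0,0,0],"spin": -0.03},
    {"hand": 5,"linear": [0,0,0],"spin": -0.07}
  ]
}}

```text
time: 14.22
eef_pos: [638.9, 98.7, 65.3]
eef_rot: [[0.914, 0.406, -0.0], [0.406, -0.914, 0.0], [0.0, -0.0, -1.0]]
force: [-2.8, 3.8, 4.4]
grip_width: 0.162
grip_force: 25.0
```

```bash
python3 -c "from h import *;tq()"
```

```text
Tz 0.26 [0.259 0.249 0.256 0.263 0.272] yaw -1.152 t 14.43 w 13.9 q7 -1.43
```

{"op": "drive_tool", "data": {
  "motion": [
    {"hand": 5,"linear": [0,0,0],"spin": -0.03},
    {"hand": 5,"linear": [0,0,0],"spin": -0.07}
  ]
}}

```text
time: 14.68
eef_pos: [638.8, 98.7, 65.3]
eef_rot: [[0.94, 0.341, -0.0], [0.341, -0.94, 0.0], [-0.0, -0.0, -1.0]]
force: [-1.3, 3.5, 5.5]
grip_width: 0.165
grip_force: 25.0
```

```bash
python3 -c "from h import *;tq()"
```

```text
Tz 0.424 [0.44  0.426 0.414 0.412 0.428] yaw -1.221 t 14.88 w 14.1 q7 -1.49
```

Torque jumped from about 0.25 to 0.42 Nm, a twist of about 0.105 and below the 0.6 limit, so the stop is reached. I unwind the spring, release and rise.

{"op": "drive_tool", "data": {
  "motion": [
    {"hand": 5,"linear": [0,0,0],"spin": 0.05},
    {"hand": 5,"linear": [0,0,0],"spin": 0.1},
    {"hand": 5,"linear": [0,0,0],"spin": 0.1},
    {"hand": 40,"linear": [0,0,0],"spin": 0.1},
    {"hand": 40,"linear": [0,0,0],"spin": 0.1},
    {"hand": 40,"linear": [0,0,0],"spin": 0.1},
    {"hand": 40,"linear": [0,0,0],"spin": 0.1},
    {"hand": 40,"linear": [0,0,40],"spin": 0.1},
    {"hand": 40,"linear": [0,0,85],"spin": 0.1},
    {"hand": 40,"linear": [-40,3,85],"spin": -0.08},
    {"hand": 40,"linear": [-74,5,85],"spin": -0.25},
    {"hand": 40,"linear": [-74,5,85],"spin": -0.43}
  ]
}}

```text
time: 16.38
eef_pos: [562.4, 103.4, 150.4]
eef_rot: [[0.996, -0.086, -0.002], [-0.086, -0.996, -0.0], [-0.002, 0.0, -1.0]]
force: [0.9, -0.0, -0.5]
grip_width: 0.461
grip_force: 0.0
```

```bash
python3 - <<'E'
from h import *
st()
p=bot.get_image("side");W=cloud(p);z=W[...,2];I=p["img"].astype(int);n=near(W,566,103,60)
red=n&(I[...,0]>110)&(I[...,1]<70)&(I[...,2]<70)
rect(W,red,"red")
# front (facing camera, -y) face of the tab and its left/right edges
print(np.percentile(W[red],[3,50,97],axis=0).round(1).tolist())
m=(I.sum(-1)<170)&near(W,566,103,70)&(z>90)&(z<190)
for r in range(170,212,3):
    u=np.where(m[r])[0]
    if len(u): 
        g=np.split(u,np.where(np.diff(u)>2)[0]+1); print(r,[(int(k[0]),int(k[-1]),W[r,k].mean(0).round().tolist()) for k in g])
save(p,"s3.png",(210,130,350,270),4)
find(p,"knob_dot");find(p,"knob_top");find(p,"tab_top")
E
```

```text
16.38 [562.4 103.4 150.4] yaw -1.657 q7 -1.92 F [ 0.9 -0.  -0.5] T [ 0.028 -0.023 -0.004] w 40.1 gf 0.0
red 207 mean [566.1 100.2  57.6] rect [586.6  98.9] [13.9 58. ] 81.2 pca yaw deg 177.6 sd [2.1 6.1]
[[558.0, 96.5, 31.5], [566.0, 100.1, 58.6], [573.9, 105.2, 80.6]]
170 [(257, 261, [555.0, 116.0, 169.0]), (264, 264, [557.0, 75.0, 190.0]), (267, 272, [566.0, 75.0, 189.0])]
173 [(260, 272, [560.0, 75.0, 183.0])]
176 [(260, 272, [560.0, 76.0, 177.0])]
179 [(260, 272, [560.0, 76.0, 171.0])]
182 [(261, 272, [560.0, 75.0, 165.0])]
200 [(299, 303, [631.0, 95.0, 104.0])]
203 [(294, 295, [616.0, 90.0, 102.0]), (300, 303, [629.0, 87.0, 102.0])]
206 [(294, 303, [623.0, 87.0, 97.0])]
209 [(297, 298, [621.0, 84.0, 92.0]), (301, 301, [628.0, 85.0, 90.0])]
knob_dot pinpoint 0.92 [420.7 105.1 102.9] [190, 214]
knob_dot pinpoint 0.7 [615.8  88.8 105. ] [294, 202]
knob_top pinpoint 0.96 [641.7 103.5 105.6] [305, 196]
knob_top pinpoint 0.86 [397.5 111.9 101.3] [178, 215]
tab_top pinpoint 0.82 [564.8 110.3  82.2] [266, 210]
tab_top pinpoint 0.41 [ 533.7 -198.1    0.7] [293, 363]
```

View pics/s3.png

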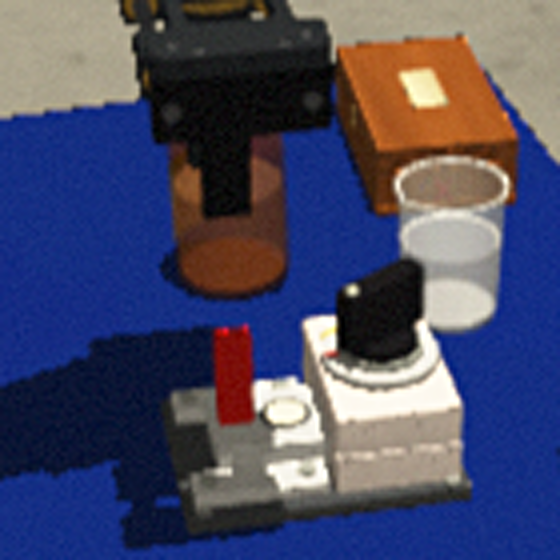

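The knob's dot now points toward the front left (crop (350,290)). The fingers are above and aligned with the red tab at (235,375). Descend onto it.

{"op": "drive_tool", "data": {
  "motion": [
    {"hand": 40,"linear": [1,0,-40],"spin": 0},
    {"hand": 40,"linear": [1,0,-80],"spin": 0},
    {"hand": 40,"linear": [1,0,-105],"spin": 0},
    {"hand": 40,"linear": [1,0,-118],"spin": 0},
    {"hand": 40,"linear": [1,0,-118],"spin": 0},
    {"hand": 2,"linear": [1,0,-118],"spin": 0},
    {"hand": 2,"linear": [1,0,-118],"spin": 0},
    {"hand": 2,"linear": [1,0,-118],"spin": 0},
    {"hand": 2,"linear": [1,0,-118],"spin": 0},
    {"hand": 2,"linear": [1,0,-118],"spin": 0}
  ],
  "grip_force": 50
}}

```text
time: 17.82
eef_pos: [566.3, 103.6, 32.8]
eef_rot: [[0.997, -0.081, 0.001], [-0.081, -0.997, 0.0], [0.001, -0.0, -1.0]]
force: [-1.4, -0.5, 3.7]
grip_width: 0.134
grip_force: 50.0
```

```bash
python3 -c "from h import *;st()"
```

```text
17.82 [566.3 103.6  32.8] yaw -1.652 q7 -1.92 F [-1.4 -0.5  3.7] T [ 0.106  0.182 -0.062] w 11.7 gf 50.0
```

{"op": "drive_tool", "data": {
  "motion": [
    {"hand": 2,"linear": [-4,0.3,0],"spin": 0},
    {"hand": 2,"linear": [-8,0.6,0],"spin": 0},
    {"hand": 2,"linear": [-12,0.9,0],"spin": 0}
  ]
}}

```text
time: 18.2
eef_pos: [554.8, 104.2, 32.8]
eef_rot: [[0.997, -0.081, 0.002], [-0.081, -0.997, 0.0], [0.002, -0.0, -1.0]]
force: [2.4, 0.1, -1.3]
grip_width: 0.134
grip_force: 50.0
```

```bash
python3 -c "from h import *;st()"
```

```text
18.2 [554.8 104.2  32.8] yaw -1.652 q7 -1.92 F [ 2.4  0.1 -1.3] T [ 0.087 -0.181  0.008] w 11.7 gf 50.0
```

Force is only 2 N, so the pin is clear. Draw it the rest of the way (to 68 mm total), then lift a little.

{"op": "drive_tool", "data": {
  "motion": [
    {"hand": 2,"linear": [-8,0.6,0],"spin": 0},
    {"hand": 2,"linear": [-16,1.2,0],"spin": 0},
    {"hand": 2,"linear": [-24,1.9,0],"spin": 0},
    {"hand": 2,"linear": [-32,2.5,0],"spin": 0},
    {"hand": 2,"linear": [-40,3.1,0],"spin": 0},
    {"hand": 2,"linear": [-48,3.7,0],"spin": 0},
    {"hand": 2,"linear": [-56,4.3,0],"spin": 0},
    {"hand": 2,"linear": [-56,4.3,0],"spin": 0},
    {"hand": 2,"linear": [-56,4.3,10],"spin": 0},
    {"hand": 2,"linear": [-56,4.3,25],"spin": 0},
    {"hand": 2,"linear": [-56,4.3,50],"spin": 0},
    {"hand": 2,"linear": [-56,4.3,85],"spin": 0}
  ]
}}

```text
time: 19.7
eef_pos: [495.4, 108.0, 117.1]
eef_rot: [[0.997, -0.081, -0.005], [-0.081, -0.997, -0.001], [-0.005, 0.002, -1.0]]
force: [1.0, -0.3, -2.0]
grip_width: 0.132
grip_force: 50.0
```

```bash
python3 - <<'E'
from h import *
st()
p=bot.get_image("side");save(p,"s4.png",(180,120,340,270),4);find(p,"slide");find(p,"tab_top")
W=cloud(p);z=W[...,2];m=(np.abs(W[...,0]-560)<90)&(np.abs(W[...,1]-100)<45)&(z>85)&(z<135)&(p["img"].astype(int).sum(-1)>250)
for x0 in range(490,610,15):
    q=W[m&(W[...,0]>=x0)&(W[...,0]<x0+15)]
    if len(q): print(x0,len(q),q[:,2].min().round(1),q[:,2].max().round(1),q[:,1].min().round(),q[:,1].max().round())
E
```

```text
19.7 [495.4 108.  117.1] yaw -1.652 q7 -1.96 F [ 1.  -0.3 -2. ] T [0.014 0.073 0.031] w 11.5 gf 50.0
slide pinpoint 0.82 [536.9 108.7  91.2] [252, 209]
490 101 95.5 115.5 81.0 103.0
505 132 94.7 116.9 81.0 129.0
520 159 96.6 116.5 79.0 128.0
535 165 95.3 116.2 78.0 130.0
550 164 95.0 115.4 77.0 128.0
565 167 95.1 115.5 76.0 126.0
580 134 95.4 115.4 75.0 127.0
```

View pics/s4.png

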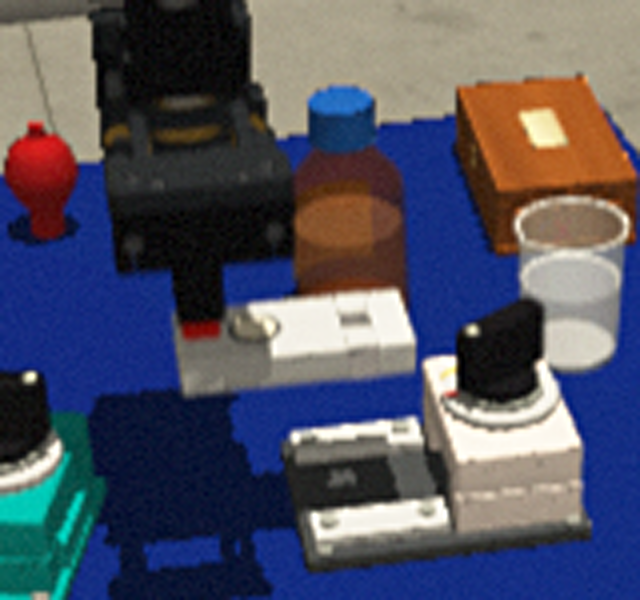

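The slide is drawn out and hangs level (crop (295,335)), and the fixture bed is empty. Carry it to the pan, with the TCP target at (511,-197).

{"op": "drive_tool", "data": {
  "motion": [
    {"hand": 2,"linear": [0,-15,10],"spin": 0},
    {"hand": 2,"linear": [2,-45,10],"spin": 0},
    {"hand": 2,"linear": [3,-80,10],"spin": 0},
    {"hand": 2,"linear": [5,-115,10],"spin": 0},
    {"hand": 2,"linear": [7,-150,10],"spin": 0},
    {"hand": 2,"linear": [9,-185,10],"spin": 0},
    {"hand": 2,"linear": [11,-220,10],"spin": 0},
    {"hand": 2,"linear": [12,-255,10],"spin": 0},
    {"hand": 2,"linear": [13,-285,10],"spin": 0},
    {"hand": 2,"linear": [14,-300,5],"spin": 0},
    {"hand": 2,"linear": [14,-305,0],"spin": 0},
    {"hand": 2,"linear": [14,-305,0],"spin": 0}
  ]
}}

```text
time: 21.35
eef_pos: [511.2, -195.5, 116.2]
eef_rot: [[0.997, -0.08, -0.002], [-0.08, -0.997, 0.001], [-0.002, -0.001, -1.0]]
force: [0.4, -0.4, -1.9]
grip_width: 0.136
grip_force: 50.0
```

```bash
python3 - <<'E'
from h import *
st()
for n in("side","top"):
    p=bot.get_image(n);W=cloud(p);z=W[...,2];I=p["img"].astype(int)
    find(p,"pan");find(p,"slide")
    m=(np.abs(W[...,0]-555)<90)&(np.abs(W[...,1]+200)<60)&(z>106)&(z<120)&(I.sum(-1)>250)
    rect(W,m,"slide top "+n)
    print(px(p,(554,-200,46)))
E
```

```text
21.35 [ 511.2 -195.5  116.2] yaw -1.651 q7 -1.31 F [ 0.4 -0.4 -1.9] T [ 0.026  0.101 -0.02 ] w 11.9 gf 50.0
pan pinpoint 0.81 [ 553.4 -197.6   47. ] [306, 339]
slide pinpoint 0.66 [ 555.8 -194.2   92.9] [307, 314]
slide top side 1439 mean [ 560.1 -208.2  112. ] rect [ 554.2 -200. ] [ 51.2 110.9] 87.7 pca yaw deg -174.3 sd [11.8 32.4]
[307, 340]
pan pinpoint 0.66 [ 556.  -200.5   50.9] [398, 220]
slide pinpoint 0.79 [ 553.4 -196.2   95.7] [402, 219]
slide top top 404 mean [ 586.  -198.   113.2] rect [ 582.5 -199.5] [48.3 55.7] 86.9 pca yaw deg 136.1 sd [13.2 16.2]
[398, 220]
```

{"op": "drive_tool", "data": {
  "motion": [
    {"hand": 2,"linear": [0,0,-15],"spin": 0},
    {"hand": 2,"linear": [0,0,-30],"spin": 0},
    {"hand": 2,"linear": [0,0,-40],"spin": 0},
    {"hand": 2,"linear": [0,0,-44],"spin": 0},
    {"hand": 2,"linear": [0,0,-46],"spin": 0},
    {"hand": 2,"linear": [0,0,-47],"spin": 0},
    {"hand": 2,"linear": [0,0,-47],"spin": 0}
  ]
}}

```text
time: 22.52
eef_pos: [512.2, -196.6, 70.6]
eef_rot: [[0.997, -0.081, 0.001], [-0.081, -0.997, -0.0], [0.001, 0.0, -1.0]]
force: [0.0, -0.3, -2.8]
grip_width: 0.134
grip_force: 50.0
```

```bash
python3 -c "from h import *;st();tq(1)"
```

```text
22.52 [ 512.2 -196.6   70.6] yaw -1.652 q7 -1.3 F [ 0.  -0.3 -2.8] T [ 0.046  0.145 -0.01 ] w 11.6 gf 50.0
Tz 0.005 [-0.01   0.021] yaw -1.652 t 22.57 w 11.4 q7 -1.3
```

No contact yet (Fz −2.8, the slide's weight). Creep down.

{"op": "drive_tool", "data": {
  "motion": [
    {"hand": 2,"linear": [0,0,-1],"spin": 0},
    {"hand": 2,"linear": [0,0,-2],"spin": 0},
    {"hand": 2,"linear": [0,0,-2],"spin": 0}
  ]
}}

```text
time: 22.95
eef_pos: [512.0, -196.6, 68.4]
eef_rot: [[0.997, -0.081, 0.0], [-0.081, -0.997, -0.0], [0.0, 0.0, -1.0]]
force: [-1.3, 0.5, -0.4]
grip_width: 0.133
grip_force: 50.0
```

```bash
python3 -c "from h import *;st()"
```

```text
22.95 [ 512.  -196.6   68.4] yaw -1.652 q7 -1.3 F [-1.3  0.5 -0.4] T [ 0.14   0.144 -0.026] w 11.6 gf 50.0
```

{"op": "drive_tool", "data": {
  "motion": [
    {"hand": 2,"linear": [0,0,-0.6],"spin": 0},
    {"hand": 2,"linear": [0,0,-0.6],"spin": 0},
    {"hand": 30,"linear": [0,0,-0.6],"spin": 0},
    {"hand": 30,"linear": [0,0,-0.6],"spin": 0},
    {"hand": 30,"linear": [0,0,-0.6],"spin": 0},
    {"hand": 30,"linear": [0,0,0],"spin": 0},
    {"hand": 30,"linear": [0,0,20],"spin": 0},
    {"hand": 30,"linear": [0,0,60],"spin": 0},
    {"hand": 30,"linear": [0,0,110],"spin": 0},
    {"hand": 30,"linear": [0,40,150],"spin": 0},
    {"hand": 30,"linear": [0,100,160],"spin": 0},
    {"hand": 30,"linear": [0,150,160],"spin": 0}
  ]
}}

```text
time: 24.45
eef_pos: [512.6, -44.4, 229.9]
eef_rot: [[0.997, -0.081, 0.004], [-0.081, -0.997, 0.0], [0.004, -0.001, -1.0]]
force: [0.1, -0.1, -0.5]
grip_width: 0.345
grip_force: 0.0
```

```bash
python3 - <<'E'
from h import *
st()
for n in("side","top"):
    p=bot.get_image(n);W=cloud(p);z=W[...,2]
    m=(np.abs(W[...,0]-555)<90)&(np.abs(W[...,1]+200)<60)&(z>58)&(z<70)
    rect(W,m,"slide top "+n);find(p,"pan")
    q=W[m];print(n,"plane",np.linalg.lstsq(np.c_[q[:,:2]-[554,-200],np.ones(len(q))],q[:,2],rcond=None)[0].round(3))
    for k in("beaker_a","amber_bottle"): find(p,k)
    if n=="side": save(p,"fin.png")
E
```

```text
24.45 [512.6 -44.4 229.9] yaw -1.651 q7 -1.64 F [ 0.1 -0.1 -0.5] T [ 0.072 -0.01  -0.029] w 30.0 gf 0.0
slide top side 1837 mean [ 557.3 -204.3   64.6] rect [ 555.4 -199.9] [ 51.5 109.9] 85.6 pca yaw deg -179.5 sd [14.6 30.9]
pan pinpoint 0.93 [ 553.6 -200.8   45.8] [307, 341]
pan pinpoint 0.49 [ 511.6 -195.8  115.9] [277, 308]
side plane [-2.0000e-03  3.8000e-02  6.4816e+01]
beaker_a pinpoint 0.78 [7.497e+02 4.040e+01 5.000e-01] [367, 250]
beaker_a pinpoint 0.56 [717.7 216.    1.3] [323, 207]
amber_bottle pinpoint 0.68 [608.1 287.7   1.8] [268, 198]
slide top top 24 mean [ 609.2 -196.2   64.6] rect [ 609.6 -200. ] [36.2  3. ] 88.5 pca yaw deg 85.9 sd [ 1.  10.8]
pan pinpoint 0.27 [608.9 286.2  -0.7] [207, 205]
top plane [-8.9000e-02 -3.0000e-03  6.9518e+01]
beaker_a pinpoint 0.61 [712.9 211.8   1.8] [235, 165]
beaker_a pinpoint 0.57 [755.3  37.8  -0.8] [300, 149]
amber_bottle pinpoint 0.58 [608.7 285.7  -2.2] [208, 205]
```

View pics/fin.png

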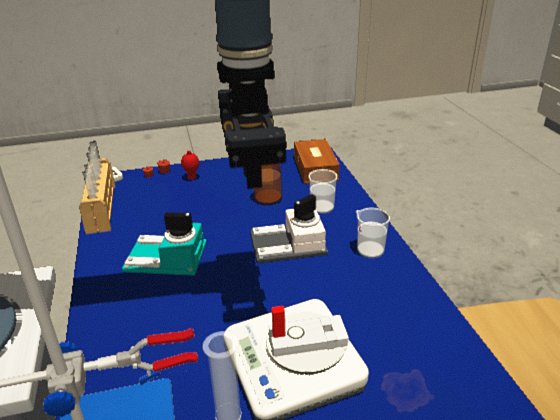

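The slide lies level with its tab up, centred on the pan at (307,338). The beakers and bottle are unmoved and the robot is clear of everything. Handing in.

```bash
python3 -c "from bench import bot;print(bot.sign_off())"
```

```text
the job is handed in; nothing more can be done
None
```

I turned the knob clockwise to its stop (0.44 Nm peak reading, under the 0.6 limit), drew the slide straight out, set it level and tab up within about 2 mm of the pan's centre, left the beakers and bottle where they were, and handed the job in at about 24.5 s; no verdict came back.

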